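# Index the carving table to the pointer

### The job

Bring the square wooden blank on the indexing table round to the fixed steel pointer by working the table's ratchet lever: each full counter-clockwise sweep (seen from above) of its black upright knob, and back, advances the table one tooth. Turn the table only by its lever, and let go once the blank stands at the pointer.

Things in the scene. Friction and masses are not known exactly. Their poses are not given: they have to be found in the camera images.
- turntable: Turning part: dark 15-tooth ratchet wheel, 192 mm across, 28-42 mm above bench, under a steel faceplate, 168 mm across, top at 54 mm. Three wooden blanks fixed on it, 40 mm tall, 36 mm wide: a square block, a cylinder, a cone. Origin on the vertical turning axis at bench height, z up, x towards the square block. Stays where left; the lever drives it counter-clockwise only. One tooth = 24 degrees.
- block (a point): Centre of the square block's underside, 54 mm above the bench, 65 mm from the turning axis; turns with the table (one tooth = 27 mm). At the start it is 57 to 112 degrees clockwise of the station: 3 to 5 strokes.
- station (a point): Fixed point where the square block's centre must come, 54 mm above the bench, 65 mm from the axis, in line with the pointer: a flat steel arrow, 62-68 mm above the bench, on an iron post at the rim, its tip 89 mm from the axis. A stroke ended at 0.50 rad sets a tooth exactly there; at the hard stop it is 2 degrees farther, which is fine.
- knob (a point): Top centre of the lever's black upright knob, 24 mm across, 45-85 mm above the bench, 170 mm from the axis; all else by it is below 46 mm. Rest: 105 degrees clockwise of the pointer. Sweeps 31 degrees (0.54 rad) counter-clockwise to a hard stop; springs back within 1 s. 3 to 8 N. The first stroke may give part of a tooth, later ones of 0.45 rad or more one tooth; coming back turns nothing.

How it is judged:
By the outcome, as a careful person would: the job done as asked, in the order asked, and still so for the second after the job is handed in, with the robot touching nothing.
It also fails if it takes over 51 s, if anything falls off the work surface, if the arm or the gripper's body presses on something with over 40 N, if the wrist force passes 120 N, or if a joint passes its speed limit or range.

### The arm

A 6-joint arm with a two-finger parallel gripper is mounted at the origin on the work surface. World frame = base frame: x ahead of the robot, y to its left, z up, the work surface at z = 0. Lengths are in m, angles in degrees, forces in N, time in s.
With the tool pointing down it reaches from about 0.4 to 0.825 m from the base axis. Payload 7 kg.
Tool frame: the origin (TCP) lies midway between the tips of the shut fingers; the grasp point (between the pads) lies 19 mm behind it; z points along the fingers, y is the line along which they close (so a half turn about z gives the same grasp; the last joint's range is limited). The gripper opens to 88 mm and grips with 3 to 60 N. Pads are 19 mm wide; open, the fingers measure 130 mm over their backs; the gripper's body (78 mm by 193 mm) begins 47 mm behind the grasp point.
Start: joints at [90.648, 20.546, 0.682, 0, -70.136, -16.507], TCP at [0.184, 0.649, 0.227] pointing down, gripper open.
Joint ranges: [-176.03, 176.03], [-82.01, 121.73], [-58.28, 71.71], [-173.87, 95.51], [-174.79, -0.11], [-173.66, 173.66]. Speed limits (degrees/s): [136.94, 136.94, 172.46, 180, 180, 180].

### API

Orientations are given as [roll, pitch, yaw] about the fixed x, y, z axes, in that order (R = Rz(yaw) Ry(pitch) Rx(roll)).
In Python, from plant import telemetry, viewer, workorder gives the robot as it stands. The module is installed in compiled form; this text tells all that it offers.
- The arm moves only by the tool carry_out, never from a script. Its argument "rows" is a list of rows, each a list of 6 numbers: the shift along the tool's x, y, z in m, then the turn, a rotation vector about the tool's x, y, z in rad. In form: [[tx, ty, tz, ax, ay, az], ...]. A call has 1 to 8 rows; each row is the pose to reach, as a shift and turn from the pose commanded when the call began, along the tool's axes at that moment; what a row does not reach only later rows make up. A row lasts 1/8 s, in which the tool goes at most 62.5 mm and 10.7 degrees, less where a joint would pass 70% of its speed; a pose out of reach is approached as far as the arm can. A call with a gripper value outside its range is refused whole. "grip" is the gripper's target within -1 to 1 (fully open at 1, half-way at 0, shut at -1), set as the call begins (left out, the last holds). The fingers move at their own pace and stop on an object; the grip force is fixed at half the most. Time passes only in rows, so rows that repeat a pose let the fingers close. It gives the time, the measured TCP pose, the force, the opening and the grip force at its end, in the units of the state.
- telemetry.get_obs(): the state, without advancing time (a new reading comes with each control period).
- viewer.snapshot(name): name is "scene" or "top"; returns the picture (400x640x3 uint8, red, green, blue); there is no depth.
- viewer.camera_info(name): a dict with "intrinsics" (3x3 intrinsics, pixels), "extrinsics" (4x4, takes a point from camera to world coordinates). Camera axes: x right, y down, z forward; pixel columns grow to the right and rows downward; lengths in m; the calibration is good to about 2 mm. A picture is of the moment at which its call begins. camera_info takes no time and is no camera call.
- workorder.close_job(): hands the job in; it is judged then, once.
The state is a dict: "clock": time; "joint_pos": joint angles; "qvel": joint speeds; "tau": joint torques, N m; "tool_pos": TCP position; "orientation": TCP orientation; "force": force on the tool from outside, world axes, zero at the start; "moment": the same for the moment, N m; "opening": finger opening in m; "gripper_force": force on a finger pad.
Only numpy, scipy, OpenCV 4.12 (cv2) and the standard library are available. Lean on these libraries where they do the work, as an engineer would, in place of code of your own. Each camera call takes 0.05 s, during which the arm holds its last target. There are 200 camera calls.

## Working session

There is one attempt and no reset: what is moved stays moved. The work goes in short steps, Python scripts to look and compute and a tool call to move; the robot and the scene stay as the last step left them, time stands still between calls to the robot, and variables do not carry over. Pictures are saved under pics/ and viewed, at most 10 in all, crops included, and the job is handed in when it is done.

Besides the shell and the picture viewer there is one more tool, called after "Call:" as a command line: name --pt "numbers of a row" for each row, then --argument value for the rest. carry_out: Moves the arm, as the interface text tells. Its arguments: {"type":"object","properties":{"rows":{"type":"array"},"grip":{"type":"number"}},"required":["rows"]}

```bash
mkdir -p pics; python3 - <<'E'
from plant import telemetry, viewer
import cv2, numpy as np
o=telemetry.get_obs(); print(o)
for n in("scene","top"):
    cv2.imwrite(f"pics/{n}0.png",viewer.snapshot(n)[:,:,::-1])
    c=viewer.camera_info(n); print(n,np.round(c["intrinsics"],2).tolist(),np.round(c["extrinsics"],4).tolist())
E
```

```text
{'clock': 0.0, 'joint_pos': array([ 9.06468721e+01,  2.05901084e+01,  6.33570418e-01, -2.18513741e-02,
       -7.01364080e+01, -1.65088774e+01]), 'qvel': array([ 0.09412181, -0.01511222,  0.02465806,  0.02964628, -0.05457883,
        0.00222791]), 'tau': array([-4.73323835e-04, -5.82711017e+01,  2.93048537e+01,  6.99741796e+00,
        7.01118741e-03, -1.57665850e-04]), 'tool_pos': array([0.18435112, 0.64881678, 0.22563068]), 'orientation': array([ 1.79905048e+02, -6.71974392e-03, -1.58694411e+01]), 'force': array([-0.10255503, -0.01239533, -0.278225  ]), 'moment': array([-0.03075452,  0.040166  , -0.02868373]), 'gripper_force': 0.0, 'opening': 0.0876011600359927}
scene [[445.05, 0.0, 324.22], [0.0, 445.05, 195.99], [0.0, 0.0, 1.0]] [[0.0604, 0.6908, -0.7206, 1.0673], [0.9982, -0.0388, 0.0465, -0.0042], [0.0042, -0.722, -0.6918, 0.5811], [0.0, 0.0, 0.0, 1.0]]
top [[405.71, 0.0, 318.91], [0.0, 405.71, 200.11], [0.0, 0.0, 1.0]] [[0.0199, -0.9883, 0.1514, 0.48], [-0.9991, -0.0253, -0.0344, 0.0476], [0.0379, -0.1506, -0.9879, 0.7385], [0.0, 0.0, 0.0, 1.0]]
```

View pics/top0.png

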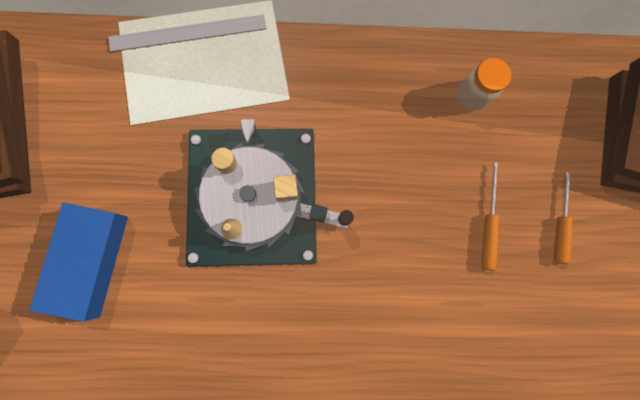

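View pics/scene0.png

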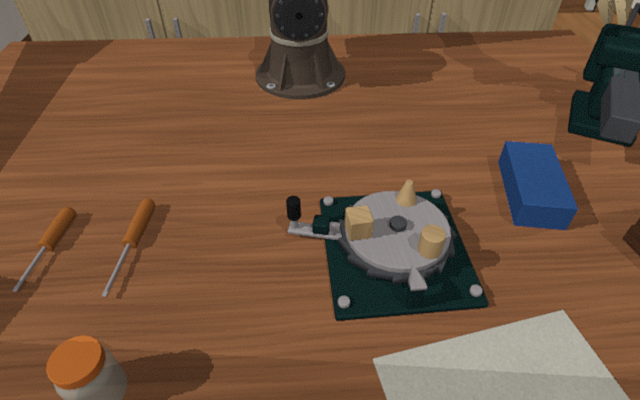

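Top view: hub at (248,194), knob top (346,217), pointer tip (248,141), base (248,122), and block top centre (286,186). In the scene view the knob top is at (293,200).

```bash
cat > h.py <<'E'
import numpy as np
from plant import viewer
def bp(name,uv,z):
    c=viewer.camera_info(name); K=np.array(c["intrinsics"]); T=np.array(c["extrinsics"])
    d=T[:3,:3]@np.linalg.solve(K,[*uv,1]); return T[:3,3]+d*(z-T[2,3])/d[2]
E
python3 - <<'E'
from h import *
import cv2
img=cv2.imread("pics/top0.png")
P={}
for k,n,uv,z in [("hub","top",(248,194),.06),("knob","top",(346,217),.085),("tip","top",(248,141),.068),("pbase","top",(248,122),.068),("block","top",(286,185.5),.094),("knobS","scene",(293.5,200),.085),("hubS","scene",(398,222),.06),
 ("b1","top",(195.5,139.5),.03),("b2","top",(306,138),.03),("b3","top",(308,255.5),.03),("b4","top",(193,258),.03)]:
    P[k]=bp(n,uv,z)[:2]; v=P[k]-P["hub"]; print(k,np.round(P[k],4),round(float(np.hypot(*v)),4),round(float(np.degrees(np.arctan2(v[1],v[0]))),1))
# disc ellipse fit: bright gray faceplate
hsv=cv2.cvtColor(img,cv2.COLOR_BGR2HSV); m=((hsv[...,1]<60)&(hsv[...,2]>110)).astype('uint8'); m[:, :190]=0;m[:,312:]=0;m[:145]=0;m[252:]=0
m=cv2.morphologyEx(m,cv2.MORPH_OPEN,np.ones((9,9)))
c=max(cv2.findContours(m,0,2)[0],key=cv2.contourArea); h=cv2.convexHull(c)
w=np.array([bp("top",p[0],.054)[:2] for p in h]); print(cv2.minEnclosingCircle((w*1000).astype('float32')))
E
```

```text
hub [0.5913 0.1438] 0.0 0.0
knob [ 0.5535 -0.0197] 0.1678 -103.0
tip [0.6813 0.1468] 0.09 2.0
pbase [0.7149 0.1484] 0.1236 2.1
block [0.6012 0.0787] 0.0658 -81.3
knobS [ 0.5571 -0.0203] 0.1676 -101.8
hubS [0.5911 0.1448] 0.0011 103.1
b1 [0.6925 0.2458] 0.1437 45.3
b2 [0.7015 0.0485] 0.1456 -40.8
b3 [0.4912 0.0399] 0.1443 -134.0
b4 [0.4829 0.2364] 0.1426 139.5
((592.970703125, 144.26170349121094), 84.3602066040039)
```

```bash
cat >> h.py <<'E'
from scipy.spatial.transform import Rotation as Ro
from plant import telemetry
AX=np.array([.592,.144]); A0=-102.8; R=.17
def kn(deg): # knob after sweep deg
    a=np.radians(A0+deg); return AX+R*np.array([np.cos(a),np.sin(a)])
def shift(p,yaw=None):
    o=telemetry.get_obs(); r=Ro.from_euler('xyz',o["orientation"],degrees=True)
    t=r.inv().apply(np.array(p)-o["tool_pos"])
    a=[0,0,0] if yaw is None else (r.inv()*Ro.from_euler('xyz',[180,0,yaw],degrees=True)).as_rotvec()
    return np.round([*t,*a],4).tolist()
E
python3 -c "
from h import *
print(kn(0),shift([*kn(0),.15],-88))"
```

```text
[ 0.55433676 -0.02177539] [0.5392, 0.5439, 0.0766, 0.0012, -0.0011, 1.259]
```

Call:
carry_out --pt "0.06 0.06 0 0 0 0.15" --pt "0.12 0.12 0 0 0 0.32" --pt "0.18 0.18 0 0 0 0.48" --pt "0.24 0.24 0 0 0 0.64" --pt "0.28 0.28 0.01 0 0 0.8" --pt "0.32 0.32 0.02 0 0 0.95" --pt "0.36 0.365 0.03 0 0 1.1" --pt "0.4 0.405 0.04 0 0 1.259" --grip 0

```text
clock: 1.1
tool_pos: [0.4253, 0.2111, 0.1974]
orientation: [-180.0, 0.0, -88.3]
force: [1.1, 0.6, -0.3]
opening: 0.0437
gripper_force: 0.0
```

```bash
python3 -c "
from h import *
o=telemetry.get_obs();print(o['clock'],o['tool_pos'],o['orientation'],o['opening'],shift([*kn(0),.13],-88))"
```

```text
1.1 [0.42533747 0.21114389 0.19736275] [-1.79978091e+02  2.60665592e-02 -8.82576684e+01] 0.04366193319315312 [0.2368, -0.1218, 0.0673, -0.0004, 0.0005, -0.0045]
```

Call:
carry_out --pt "0.05 -0.025 0.01 0 0 0" --pt "0.1 -0.05 0.025 0 0 0" --pt "0.15 -0.075 0.04 0 0 0" --pt "0.2 -0.1 0.055 0 0 0" --pt "0.237 -0.122 0.067 0 0 0" --pt "0.237 -0.122 0.067 0 0 0" --pt "0.237 -0.122 0.067 0 0 0"

```text
clock: 1.98
tool_pos: [0.5547, -0.0198, 0.1301]
orientation: [179.9, -0.0, -88.0]
force: [0.1, 0.6, -0.7]
opening: 0.0437
gripper_force: 0.0
```

```bash
python3 -c "
from h import *
import cv2
o=telemetry.get_obs();print(o['clock'],o['tool_pos'],o['orientation'],o['opening'],shift([*kn(0),.053],-88))
a=viewer.snapshot('scene')[130:330,200:500,::-1];b=viewer.snapshot('top')[90:290,170:470,::-1]
cv2.imwrite('pics/1.png',cv2.resize(np.hstack([a,b]),None,fx=1.33,fy=1.33))"
```

```text
1.975 [ 0.55471976 -0.01979576  0.130083  ] [ 1.79945500e+02 -8.23775122e-03 -8.80440041e+01] 0.04373024108608676 [0.002, 0.0004, 0.0771, 0.001, -0.0001, -0.0008]
```

View pics/1.png

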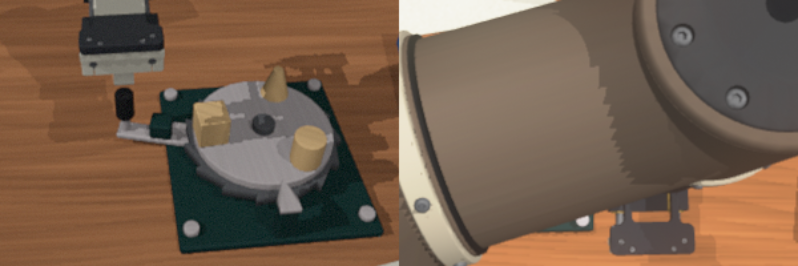

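The scene half shows the fingers (124,75) directly above the knob (124,95). The top camera is occluded by the arm. I'll descend over the knob.

Call:
carry_out --pt "0.001 0 0.025 0 0 0" --pt "0.002 0 0.05 0 0 0" --pt "0.002 0 0.077 0 0 0" --pt "0.002 0 0.077 0 0 0" --pt "0.002 0 0.077 0 0 0"

```text
clock: 2.7
tool_pos: [0.5558, -0.0208, 0.0547]
orientation: [-179.9, 0.0, -87.9]
force: [0.5, 0.0, -0.4]
opening: 0.0437
gripper_force: 0.0
```

```bash
python3 -c "
from h import *
import cv2
o=telemetry.get_obs();print(o['clock'],o['tool_pos'],o['force'],o['opening'])
n=np.array([1,.035])
for d in [6,12,18,24,28,30,31]: print(d,shift([*(kn(d)+.010*n),.053]))
a=viewer.snapshot('scene')[130:330,200:500,::-1]
cv2.imwrite('pics/2.png',cv2.resize(a,None,fx=2,fy=2))"
```

```text
2.7 [ 0.55581119 -0.020849    0.05472022] [ 0.4538389   0.03157781 -0.38875904] 0.04370846344852619
6 [0.0046, -0.0259, 0.0018, 0.0, 0.0, 0.0]
12 [0.0064, -0.0436, 0.0018, 0.0, 0.0, 0.0]
18 [0.0063, -0.0614, 0.0018, 0.0, 0.0, 0.0]
24 [0.0044, -0.0791, 0.0018, 0.0, 0.0, 0.0]
28 [0.0022, -0.0907, 0.0019, 0.0, 0.0, 0.0]
30 [0.0007, -0.0965, 0.0019, 0.0, 0.0, 0.0]
31 [-0.0001, -0.0994, 0.0019, 0.0, 0.0, 0.0]
```

View pics/2.png

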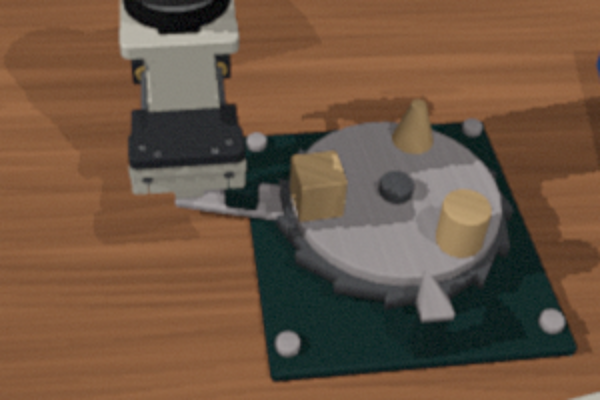

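The knob is inside the fingers, with the lever showing at (200,200). First stroke.

Call:
carry_out --pt "0.004 -0.015 0 0 0 0" --pt "0.005 -0.03 0 0 0 0" --pt "0.006 -0.045 0 0 0 0" --pt "0.006 -0.06 0 0 0 0" --pt "0.005 -0.075 0 0 0 0" --pt "0.003 -0.09 0 0 0 0" --pt "0.001 -0.098 0 0 0 0" --pt "0.001 -0.098 0 0 0 0"

```text
clock: 3.75
tool_pos: [0.6525, -0.0205, 0.053]
orientation: [179.8, -0.1, -88.0]
force: [-3.9, -2.8, -0.7]
opening: 0.044
gripper_force: 2.2
```

```bash
python3 -c "
from h import *
import cv2
o=telemetry.get_obs();print(o['clock'],o['tool_pos'],o['force'],o['opening'])
a=viewer.snapshot('scene')[130:330,200:500,::-1]
cv2.imwrite('pics/3.png',cv2.resize(a,None,fx=2,fy=2))"
```

```text
3.75 [ 0.65250266 -0.02053375  0.05296373] [-3.91429303 -2.79363964 -0.66390644] 0.04398719144032202
```

View pics/3.png

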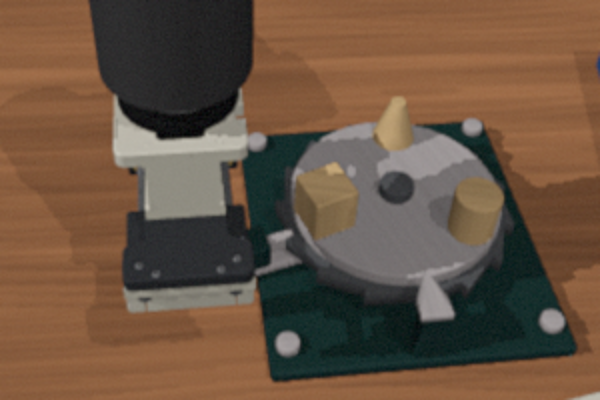

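The table turned partway and the lever isn't at the stop yet, at 4 N. I'll nudge on until the force rises, to locate the stop.

Call:
carry_out --pt "-0.001 -0.003 0 0 0 0" --pt "-0.001 -0.003 0 0 0 0"

```text
clock: 4.05
tool_pos: [0.6546, -0.0197, 0.053]
orientation: [179.7, -0.1, -88.0]
force: [-6.9, -5.0, 0.4]
opening: 0.0435
gripper_force: 3.0
```

Call:
carry_out --pt "-0.001 -0.003 0 0 0 0" --pt "-0.001 -0.003 0 0 0 0"

```text
clock: 4.3
tool_pos: [0.6557, -0.0193, 0.0528]
orientation: [179.5, -0.1, -88.1]
force: [-11.4, -5.7, 4.7]
opening: 0.044
gripper_force: 5.7
```

The force rose to 12 N, so this is the hard stop. Going back.

Call:
carry_out --pt "0.004 0.014 0 0 0 0" --pt "0.006 0.029 0 0 0 0" --pt "0.007 0.044 0 0 0 0" --pt "0.007 0.059 0 0 0 0" --pt "0.006 0.074 0 0 0 0" --pt "0.005 0.089 0 0 0 0" --pt "0.001 0.105 0 0 0 0" --pt "0.001 0.105 0 0 0 0"

```text
clock: 5.3
tool_pos: [0.5535, -0.0214, 0.0539]
orientation: [-180.0, 0.0, -88.0]
force: [1.2, -0.4, -0.7]
opening: 0.0438
gripper_force: 0.0
```

Call:
carry_out --pt "0 0 0 0 0 0" --pt "0 0 0 0 0 0" --pt "0 0 0 0 0 0" --pt "0 0 0 0 0 0"

```text
clock: 5.8
tool_pos: [0.5543, -0.0217, 0.0533]
orientation: [180.0, -0.0, -88.0]
force: [-0.3, -0.2, 0.4]
opening: 0.0438
gripper_force: 0.0
```

```bash
python3 -c "
from h import *
import cv2
o=telemetry.get_obs();print(o['clock'],o['tool_pos'],o['force'])
a=viewer.snapshot('scene')[130:330,200:500,::-1]
cv2.imwrite('pics/4.png',cv2.resize(a,None,fx=2,fy=2))"
```

```text
5.8 [ 0.55430013 -0.02171831  0.05330873] [-0.27869686 -0.2129152   0.38511907]
```

View pics/4.png

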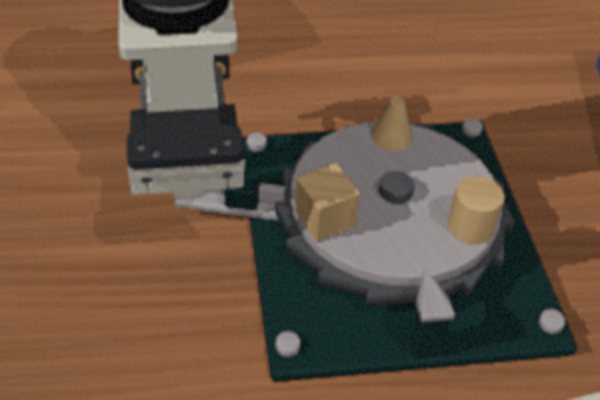

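Block top centre is now at (327,188) in the crop, and the lever is back at rest. Second stroke, out and back.

Call:
carry_out --pt "0.003 -0.016 0 0 0 0" --pt "0.004 -0.032 0 0 0 0" --pt "0.005 -0.048 0 0 0 0" --pt "0.005 -0.064 0 0 0 0" --pt "0.004 -0.08 0 0 0 0" --pt "0.002 -0.094 0 0 0 0" --pt "-0.001 -0.104 0 0 0 0" --pt "-0.001 -0.104 0 0 0 0"

```text
clock: 6.85
tool_pos: [0.6556, -0.0189, 0.0518]
orientation: [179.6, -0.1, -88.0]
force: [-7.4, -4.7, 0.3]
opening: 0.0441
gripper_force: 3.7
```

Call:
carry_out --pt "0 0 0 0 0 0" --pt "0 0 0 0 0 0"

```text
clock: 7.1
tool_pos: [0.6556, -0.0188, 0.0518]
orientation: [179.6, -0.1, -88.0]
force: [-5.8, -5.0, -0.4]
opening: 0.0438
gripper_force: 3.3
```

Call:
carry_out --pt "0.004 0.014 0 0 0 0" --pt "0.006 0.029 0 0 0 0" --pt "0.007 0.044 0 0 0 0" --pt "0.007 0.059 0 0 0 0" --pt "0.006 0.074 0 0 0 0" --pt "0.005 0.089 0 0 0 0" --pt "0.001 0.104 0 0 0 0" --pt "0.001 0.104 0 0 0 0"

```text
clock: 8.1
tool_pos: [0.5536, -0.0213, 0.0539]
orientation: [-179.9, 0.0, -88.0]
force: [0.6, 0.6, 0.1]
opening: 0.0439
gripper_force: 0.0
```

Call:
carry_out --pt "0 0 0 0 0 0" --pt "0 0 0 0 0 0" --pt "0 0 0 0 0 0" --pt "0 0 0 0 0 0"

```text
clock: 8.6
tool_pos: [0.5543, -0.0217, 0.0533]
orientation: [180.0, -0.0, -88.0]
force: [-0.5, -0.8, 0.6]
opening: 0.0436
gripper_force: 0.0
```

```bash
python3 -c "
from h import *
import cv2
o=telemetry.get_obs();print(o['clock'],o['tool_pos'],o['force'])
v=bp('scene',(363.5,224),.094)[:2]-AX; print('after 1',np.hypot(*v),np.degrees(np.arctan2(v[1],v[0])))
a=viewer.snapshot('scene')[130:330,200:500,::-1]
cv2.imwrite('pics/5.png',cv2.resize(a,None,fx=2,fy=2))"
```

```text
8.6 [ 0.55426263 -0.02171652  0.05328624] [-0.4784122  -0.83919841  0.59979264]
after 1 0.06840233499816951 -62.803651128486685
```

View pics/5.png

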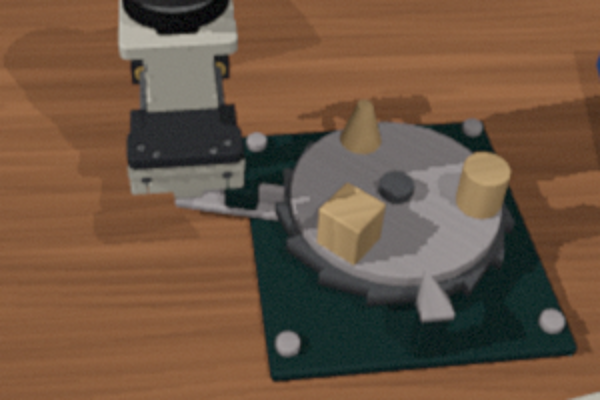

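Block top centre is at (351,208) in the crop, one tooth on; the lever is at rest. Third stroke.

Call:
carry_out --pt "0.003 -0.016 0 0 0 0" --pt "0.004 -0.032 0 0 0 0" --pt "0.005 -0.048 0 0 0 0" --pt "0.005 -0.064 0 0 0 0" --pt "0.004 -0.08 0 0 0 0" --pt "0.002 -0.094 0 0 0 0" --pt "-0.001 -0.104 0 0 0 0" --pt "-0.001 -0.104 0 0 0 0"

```text
clock: 9.65
tool_pos: [0.6556, -0.0189, 0.0518]
orientation: [179.6, -0.1, -88.0]
force: [-7.1, -5.0, 1.2]
opening: 0.0439
gripper_force: 3.7
```

Call:
carry_out --pt "0 0 0 0 0 0" --pt "0 0 0 0 0 0"

```text
clock: 9.9
tool_pos: [0.6556, -0.0188, 0.0518]
orientation: [179.6, -0.1, -88.1]
force: [-6.9, -4.9, -0.7]
opening: 0.0435
gripper_force: 3.3
```

Call:
carry_out --pt "0.004 0.014 0 0 0 0" --pt "0.006 0.029 0 0 0 0" --pt "0.007 0.044 0 0 0 0" --pt "0.007 0.059 0 0 0 0" --pt "0.006 0.074 0 0 0 0" --pt "0.005 0.089 0 0 0 0" --pt "0.001 0.104 0 0 0 0" --pt "0.001 0.104 0 0 0 0"

```text
clock: 10.9
tool_pos: [0.5536, -0.0213, 0.054]
orientation: [-179.9, 0.0, -88.0]
force: [1.0, 0.3, 0.1]
opening: 0.0435
gripper_force: 0.0
```

Call:
carry_out --pt "0 0 0 0 0 0" --pt "0 0 0 0 0 0" --pt "0 0 0 0 0 0" --pt "0 0 0 0 0 0"

```text
clock: 11.4
tool_pos: [0.5543, -0.0217, 0.0533]
orientation: [180.0, -0.0, -88.0]
force: [-0.3, -0.7, 0.0]
opening: 0.044
gripper_force: 0.0
```

```bash
python3 -c "
from h import *
import cv2
o=telemetry.get_obs();print(o['clock'],o['tool_pos'],o['force'])
v=bp('scene',(375.5,234),.094)[:2]-AX; print('after 2',np.hypot(*v),np.degrees(np.arctan2(v[1],v[0])))
a=viewer.snapshot('scene')[130:330,200:500,::-1]
cv2.imwrite('pics/6.png',cv2.resize(a,None,fx=2,fy=2))"
```

```text
11.4 [ 0.55428201 -0.02174106  0.05329844] [-0.28308423 -0.73686604  0.01469214]
after 2 0.06922792877577448 -41.49140042477819
```

View pics/6.png

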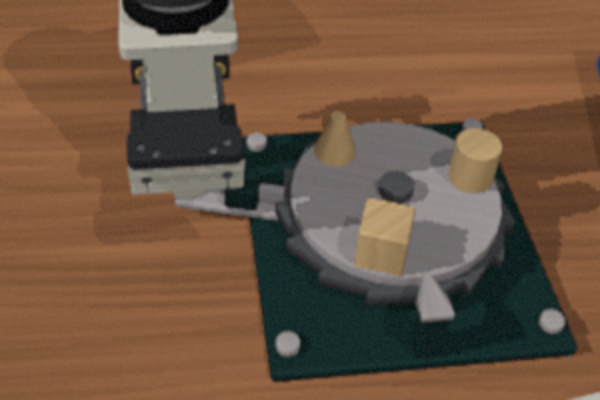

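The block top (387,219) is one tooth short of the pointer (432,290). Fourth and last stroke.

Call:
carry_out --pt "0.003 -0.016 0 0 0 0" --pt "0.004 -0.032 0 0 0 0" --pt "0.005 -0.048 0 0 0 0" --pt "0.005 -0.064 0 0 0 0" --pt "0.004 -0.08 0 0 0 0" --pt "0.002 -0.094 0 0 0 0" --pt "-0.001 -0.103 0 0 0 0" --pt "-0.001 -0.103 0 0 0 0"

```text
clock: 12.45
tool_pos: [0.6556, -0.0185, 0.0519]
orientation: [179.7, -0.1, -88.0]
force: [-4.2, -4.2, -0.3]
opening: 0.0439
gripper_force: 2.5
```

Call:
carry_out --pt "0 0 0 0 0 0" --pt "0 0 0 0 0 0"

```text
clock: 12.7
tool_pos: [0.6556, -0.0183, 0.0521]
orientation: [179.7, -0.1, -88.0]
force: [-4.5, -1.7, -0.8]
opening: 0.0433
gripper_force: 2.3
```

Call:
carry_out --pt "0.004 0.014 0 0 0 0" --pt "0.006 0.029 0 0 0 0" --pt "0.007 0.044 0 0 0 0" --pt "0.007 0.059 0 0 0 0" --pt "0.006 0.074 0 0 0 0" --pt "0.005 0.089 0 0 0 0" --pt "0.001 0.103 0 0 0 0" --pt "0.001 0.103 0 0 0 0"

```text
clock: 13.7
tool_pos: [0.5537, -0.0213, 0.054]
orientation: [-179.9, 0.0, -88.0]
force: [0.5, -0.1, 1.0]
opening: 0.0436
gripper_force: 0.0
```

Call:
carry_out --pt "0 0 0 0 0 0" --pt "0 0 0 0 0 0" --pt "0 0 0 0 0 0" --pt "0 0 0 0 0 0"

```text
clock: 14.2
tool_pos: [0.5543, -0.0217, 0.0533]
orientation: [180.0, -0.0, -88.0]
force: [0.1, -0.0, 0.3]
opening: 0.044
gripper_force: 0.0
```

Call:
carry_out --pt "0 0 -0.03 0 0 0" --pt "0 0 -0.07 0 0 0" --pt "0 0 -0.12 0 0 0" --pt "0 0 -0.12 0 0 0" --pt "0 0 -0.12 0 0 0"

```text
clock: 14.82
tool_pos: [0.5539, -0.0216, 0.1733]
orientation: [-180.0, 0.0, -88.0]
force: [-0.6, -0.1, 0.1]
opening: 0.0437
gripper_force: 0.0
```

```bash
python3 -c "
from h import *
import cv2
o=telemetry.get_obs();print(o['clock'],o['tool_pos'],o['force'])
a=viewer.snapshot('scene')[130:330,200:500,::-1]
cv2.imwrite('pics/7.png',cv2.resize(a,None,fx=2,fy=2))"
```

```text
14.825 [ 0.55393717 -0.02163377  0.17333548] [-0.63492618 -0.08617885  0.10649611]
```

View pics/7.png

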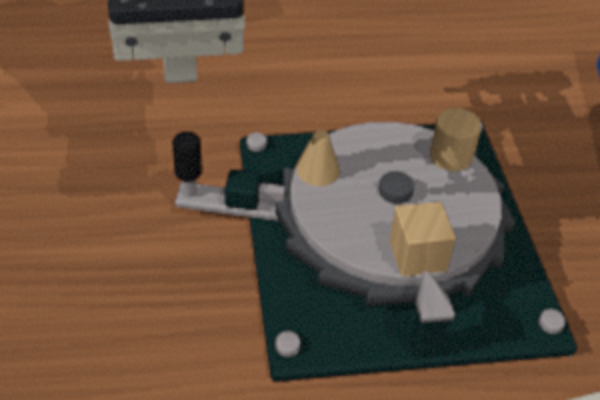

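The block top (422,222) stands in front of the pointer tip (428,278), the lever is back and the gripper is clear. A quick angle check before handing in.

```bash
python3 -c "
from h import *
f=lambda u,v,z:(lambda d:(round(float(np.hypot(*d)),4),round(float(np.degrees(np.arctan2(d[1],d[0]))),1)))(bp('scene',(200+u/2,130+v/2),z)[:2]-AX)
print('block',f(422,222,.094),'outer face bottom',f(425,272,.054),'tip',f(428,276,.068),'pointer base',f(436,319,.068))"
```

```text
block (0.068, 2.6) outer face bottom (0.0827, 5.5) tip (0.0965, 3.1) pointer base (0.1327, 1.4)
```

```bash
python3 -c "
from plant import workorder
print(workorder.close_job())"
```

```text
the job is handed in; nothing more can be done
None
```

The square block stands at the pointer after four lever strokes (within a few degrees by camera), the lever is back at rest, the gripper is clear, and the job was handed in at about 15 s.

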